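# Unlock and reset the dryer's click selector

## Task

Reset the dwell selector on the print dryer's control box. Pull the locking bar up out of its two spring clips and lay it on the table, turn the selector lever back anticlockwise (seen from above) until it bears on its end stop, then turn it exactly four clicks clockwise and leave it resting in that click, with the bar still on the table. Push the lever without forcing it (well under 40 N), and leave the white jar, the tape roll and the clear cup where they stand.

Things in the scene. Friction and masses are not known exactly. Their poses are not given: they have to be found in the camera images.
- control_box: Low grey control box fixed to the table: 170 mm (its x) by 300 mm (its y), 60 mm high; its deck plate is 178 x 308 mm. Origin: centre of its underside, z up; at yaw 0 its x points away from the robot, its y to the robot's left. On the deck: selector lever (axis at box x -30, y -70 mm) and locking bar in two clips (middle at x +5, y +60 mm).
- lever_axis (a point): Point on the lever's vertical turning axis, at the deck's top (60 mm over the table); axes as the box's. Here stands the lever's round hub, 30 mm in radius, up to 76 mm over the table. Pushed sideways at 50 to 65 mm from this axis with closed fingertips, the lever takes about 3 to 10 N to go over a click.
- lever_grip (a point): Mid-paddle point of the black selector lever, 58 mm from the axis, 92 mm over the table; it turns with the lever. Its y axis points along the paddle away from the turning axis, z up. The paddle is a radial bar 18 mm wide, 30 mm tall (77 to 107 mm over the table); its tip is 75 mm from the axis, and a stub reaches 22 mm the other way.
- selector (a joint): Lever angle, rad, growing clockwise from above; 0 = paddle along the box's +y, 1.571 = along its +x. Seven sprung rests 0.5236 apart, from 0 (home) to 3.142; between rests it resists, then snaps ahead. Hard stops at -0.13 and 3.27; let go at the first it springs back to 0. Four clicks from home: 2.094. It starts in a rest from 1.571 to 3.142. The clipped bar bars it from going below about 0.8.
- bar_center (a point): Centre of the loose locking bar, 150 mm long, about 100 g: an aluminium barrel 20 mm in diameter along its y axis, with square black ends 24 x 24 mm, 20 mm long. Clipped, it lies level along the box's y, centre 90 mm over the table. Grip the barrel at its middle, fingers closing across it. Lying on the table on its square ends its centre is 12 mm up.
- clips_mid (a point): Point half-way between the two upward-opening C-shaped spring clips, where the bar's centre sits at the start (90 mm over the table, 30 mm above the deck); axes as the box's. The clips stand 38 mm either side along y, each 14 mm wide along y and 46 mm across, up to 102 mm over the table. Pulled straight up the bar resists with 6 to 15 N for about 10 mm, then comes free.
- jar_low: Squat white jar with a white lid, 128 mm across, 125 mm high, standing to the right of the box; origin at the centre of its underside. Not to be disturbed.
- tape_roll: Roll of masking tape, 92 mm across, 24 mm high, lying flat to the right of or behind the box; origin at the centre of its underside. Not to be disturbed.
- cup: Thin clear plastic cup, 82 mm across, 95 mm high, standing behind the box; origin at the centre of its underside. Not to be disturbed.
Things that resemble listed ones, but are neither listed nor needed, are in the scene too. There is more than one size of the part that bears bar_center; the job needs the larger.

How it is judged:
By the outcome, as a careful person would: the job done as asked, in the order asked, and still so for the second after the job is handed in, with the robot touching nothing.
It also fails if it takes over 72 s, if anything falls off the work surface, if the arm or the gripper's body presses on something with over 40 N, if the wrist force passes 120 N, or if a joint passes its speed limit or range.

## Robot

A 6-joint arm with a two-finger parallel gripper is mounted at the origin on the work surface; the furniture and walls round the work are solid. World frame = base frame: x ahead of the robot, y to its left, z up, the work surface at z = 0. Lengths are in mm, angles in rad, forces in N, time in s.
With the tool pointing down it reaches from about 350 to 775 mm from the base axis. Payload 7.3 kg.
Tool frame: the origin (TCP) lies at the very end of the fingers, on their centre line; the grasp point (between the pads) lies 19 mm behind it (bot.grasp_offset is the distance from the TCP to the grasp point, in mm); z points along the fingers, y is the direction in which the jaws open and shut (so a half turn about z gives the same grasp; the last joint's range is limited). The gripper opens to 92 mm and grips with 3 to 60 N. Pads are 19 mm wide; open, the fingers measure 130 mm over their backs; the gripper's body (75 mm by 190 mm) begins 47 mm behind the grasp point.
Start: joints at [0.971, 0.342, 1.524, -0, 1.275, -0.146], TCP at [230.141, 471.89, 226.741] pointing down, gripper open.
Joint ranges: [-2.53, 2.53], [-0.77, 2.02], [0.04, 2.7], [-1, 4.14], [0.28, 2.66], [-3.11, 3.11]. Speed limits (rad/s): [2.57, 2.57, 3.14, 3.14, 3.14, 3.14].

## Interface

Orientations are given as [roll, pitch, yaw] about the fixed x, y, z axes, in that order (R = Rz(yaw) Ry(pitch) Rx(roll)).
In Python, from plant import bot gives the robot as it stands.
- The arm moves only by the tool servo_tool, never from a script. Its arguments are lists of equal length, an entry for each row: "angular": the turn, a rotation vector about the world's x, y, z in degrees, a list of three; "slide": the shift along the world's x, y, z in mm, a list of three; "grip": the opening, from -1 (shut) to 1 (fully open), so that 0 is half open. In form: {"angular": [[ax, ay, az], ...], "slide": [[dx, dy, dz], ...], "grip": [grip, ...]}. A call has 1 to 10 rows; each row is the pose to reach, as a shift and turn from the pose commanded when the call began; what a row does not reach only later rows make up. A row lasts 1/12 s, in which the tool goes at most 41.7 mm and 7.16 degrees, less where a joint would pass 70% of its speed; a pose out of reach is approached as far as the arm can. A call with a gripper value outside its range is refused whole. The fingers move at their own pace and stop on an object; the grip force is fixed at half the most. Time passes only in rows, so rows that repeat a pose let the fingers close. It gives the time, the measured TCP pose, the force and the opening at its end, in the units of the state.
- bot.get_obs(): the state, without advancing time (a new reading comes with each control period).
- bot.capture(name): name is "scene" or "top"; returns a dict with "img" (420x560x3 uint8, blue, green, red), "range_z" (420x560 float32, mm along the optical axis (not along the pixel's ray), 0 where there is no reading), "fov_y" (degrees; the focal length in pixels is half the picture's height over the tangent of half this angle, whatever the lens; pixels are square), "cx", "cy" (the principal point, pixels), "R" (3x3) and "t" (3): a world point X has camera coordinates R X + t. Camera axes: x right, y down, z forward; pixel columns grow to the right and rows downward; lengths in mm; the calibration is good to about 2 mm. A picture is of the moment at which its call begins.
- bot.close_job(): hands the job in, once; it reports no verdict.
The state is a dict: "time": time; "joint_positions": joint angles; "dq": joint speeds; "tau": joint torques, N m; "tool_pos": TCP position; "tcp_rot": TCP orientation; "contact_force": force on the tool from outside, world axes, zero at the start; "moment": the same for the moment, N m; "grip_width": finger opening in mm.
Only numpy, scipy, OpenCV 4.12 (cv2) and the standard library are available. Lean on these libraries where they do the work, as an engineer would, in place of code of your own. Each camera call takes 0.05 s, during which the arm holds its last target.

## Working session

There is one attempt and no reset: what is moved stays moved. The work goes in short steps, Python scripts to look and compute and a tool call to move; the robot and the scene stay as the last step left them, time stands still between calls to the robot, and variables do not carry over. Pictures are saved under pics/ and viewed, and the job is handed in when it is done.

Besides the shell and the picture viewer there is one more tool, called as a command line: name --argument value ..., lists and objects as JSON in quotes. servo_tool: Moves the arm, as the interface text tells. Its arguments: {"type":"object","properties":{"angular":{"type":"array","items":{"type":"array","items":{"type":"number"}}},"slide":{"type":"array","items":{"type":"array","items":{"type":"number"}}},"grip":{"type":"array","items":{"type":"number"}}},"required":["angular","slide","grip"]}

```bash
mkdir -p pics; ls; python3 - <<'E'
from plant import bot
import cv2,numpy as np
print(bot.get_obs())
for n in("scene","top"):
    c=bot.capture(n); cv2.imwrite(f"pics/{n}0.png",c["img"]); np.savez(f"{n}0.npz",**c)
    print(n,c["fov_y"],c["cx"],c["cy"],c["R"],c["t"])
E
```

```text
pics
{'time': 0.0, 'joint_positions': array([ 9.71019507e-01,  3.42731367e-01,  1.52499886e+00, -6.61262844e-05,
        1.27541530e+00, -1.45969837e-01]), 'dq': array([-1.61161283e-03,  7.22501203e-04, -1.84507437e-05, -3.45447896e-04,
       -6.36910476e-04,  3.61730480e-05]), 'tau': array([ 6.20807623e-04, -4.31233978e+01, -2.44224447e+01,  7.19093322e-02,
        5.58792707e-02, -1.26956065e-04]), 'tool_pos': array([229.90666109, 471.52999415, 226.04682207]), 'tcp_rot': array([-3.14004709e+00, -1.63309523e-04,  2.68780484e+00]), 'contact_force': array([-0.46530003, -0.20075963, -0.11205745]), 'moment': array([-0.00524668,  0.00920518,  0.01910427]), 'grip_width': 91.69732604752255}
scene 51.40560453128587 285.69083170413916 215.00477213592538 [[-0.84783891 -0.53023271 -0.00473909]
 [-0.4077991   0.65772876 -0.63331886]
 [ 0.33892341 -0.53501978 -0.77387645]] [505.32643481 327.4602177  883.66604225]
top 48.37669963191313 283.83315952446196 203.6091106972209 [[-0.00830253 -0.99996202 -0.00265084]
 [-0.99757341  0.0084659  -0.06910588]
 [ 0.0691257   0.00207065 -0.99760581]] [ -25.03129016  635.74840776 1324.23489838]
```

View pics/scene0.png

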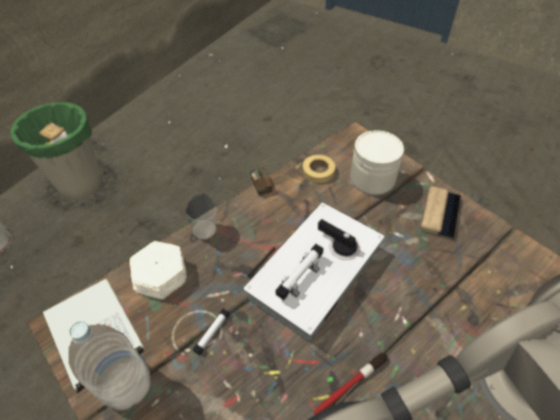

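View pics/top0.png

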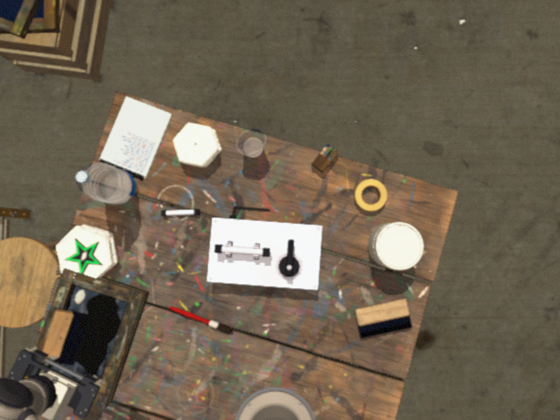

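The top view shows the box deck at about (265,254), the clipped bar at about (242,251), the hub at (289,266) with the paddle pointing up to (290,242), and the jar at (397,247). The tape is at (370,195) and the cup at (252,145). A small loose lookalike bar lies at (180,212).

```bash
cat > h.py <<'E'
import numpy as np,cv2
def load(n): return dict(np.load(n))
def f(c): return c["img"].shape[0]/2/np.tan(np.radians(float(c["fov_y"]))/2)
def ray(c,uv,z):
    uv=np.atleast_2d(np.asarray(uv,float)); F=f(c)
    d=np.c_[(uv[:,0]-c["cx"])/F,(uv[:,1]-c["cy"])/F,np.ones(len(uv))]@c["R"]
    o=-c["R"].T@c["t"]; s=(z-o[2])/d[:,2]; return o+s[:,None]*d
def cloud(c):
    h,w=c["range_z"].shape; v,u=np.mgrid[:h,:w]; Z=c["range_z"]; F=f(c)
    P=np.stack([(u-c["cx"])/F*Z,(v-c["cy"])/F*Z,Z],-1)
    return (P-c["t"])@c["R"]
def proj(c,X):
    p=np.atleast_2d(X)@c["R"].T+c["t"]; F=f(c); return np.c_[p[:,0]/p[:,2]*F+c["cx"],p[:,1]/p[:,2]*F+c["cy"]]
E
cat > m.py <<'E'
from h import *
import sys
def measure(tag):
  for n in("top","scene"):
    c=load(f"{n}{tag}.npz"); P=cloud(c); g=c["img"].min(2)
    # deck
    m=((P[...,2]>50)&(P[...,2]<70)&(g>100)&(c["range_z"]>0)).astype(np.uint8)
    k,l,s,_=cv2.connectedComponentsWithStats(m); i=1+np.argmax(s[1:,4])
    cs,_=cv2.findContours((l==i).astype(np.uint8),0,2); ct=max(cs,key=cv2.contourArea)
    X=ray(c,ct[:,0,:],60); r=cv2.minAreaRect(X[:,:2].astype(np.float32)); print(n,"deck",r, "z",np.median(P[l==i][:,2]))
    cen=np.array(r[0]); a=np.radians(r[2])
    yaw=a if r[1][0]<r[1][1] else a-np.pi/2
    yaw=(yaw+np.pi/2)%np.pi-np.pi/2
    ex=np.array([np.cos(yaw),np.sin(yaw)]); ey=np.array([-ex[1],ex[0]])
    print(" yaw",yaw,"axis",cen-30*ex-70*ey,"clips",cen+5*ex+60*ey)
    ax=cen-30*ex-70*ey
    # lever: dark, near axis
    d=np.linalg.norm(P[...,:2]-ax,axis=2)
    m=((c["img"].max(2)<75)&(d<110)&(P[...,2]>80)&(P[...,2]<120))
    dd=P[m][:,:2]; 
    X=ray(c,np.argwhere(m)[:,::-1],107)[:,:2]-ax
    far=X[np.linalg.norm(X,axis=1)>35]; far=far[np.linalg.norm(far,axis=1)<95]; mu=far.mean(0); b=np.array([mu@ex,mu@ey])
    print(" lever n",m.sum(),"mean",b,"angle",np.arctan2(b[0],b[1]), "z",np.median(P[m][:,2]))
    # bar
    q=P[...,:2]-cen; bx=q@ex; by=q@ey
    m=(abs(bx-5)<40)&(abs(by-60)<90)&(P[...,2]>92)&(P[...,2]<115)
    print(" bar x",np.percentile(bx[m],[2,50,98]),"y",np.percentile(by[m],[1,50,99]),"z",np.percentile(P[m][:,2],[5,50,95]))
if __name__=="__main__": measure(sys.argv[1])
E
python3 m.py 0
python3 - <<'E'
from h import *
for n in("top","scene"):
    c=load(n+"0.npz");im=c["img"]
    x,y,w,h=(190,190,160,120) if n=="top" else (230,190,170,150)
    cv2.imwrite(f"pics/{n}0c.png",cv2.resize(im[y:y+h,x:x+w],None,fx=4.5 if n=="top" else 4,fy=4.5 if n=="top" else 4,interpolation=2))
P=cloud(load("top0.npz"))
for nm,(u,v) in dict(jar=(397,247),tape=(370,183),cup=(252,145),table=(250,340)).items(): print(nm,P[v,u])
E
```

```text
top deck ((495.760009765625, 25.762939453125), (307.469970703125, 177.672607421875), 85.25370025634766) z 60.12887220036607
 yaw -0.08283855781329619 axis [460.07081499 -41.5147045 ] clips [505.70749486  85.14347111]
 lever n 216 mean [45.69584105 23.48275291] angle 1.096096536525318 z 105.8437076708814
 bar x [-8.85112951  5.15012974 18.99413429] y [-14.16829286  60.61814506 133.22094176] z [ 93.82718277  99.15636855 104.44495929]
scene deck ((495.7747497558594, 28.039840698242188), (307.7894287109375, 177.74526977539062), 85.25989532470703) z 59.087879195921204
 yaw -0.08273043347303899 axis [460.09282954 -39.24166174] clips [505.71581431  87.42144758]
 lever n 427 mean [43.89233462 24.57577125] angle 1.0603762757169264 z 101.07052124788873
 bar x [-9.63304312  4.32842849 18.65697899] y [-14.2424856   64.46134019 133.06205119] z [ 93.6665993   98.38936537 102.01223315]
jar [ 511.0328451  -328.2983666   125.24687874]
tape [ 693.03450535 -279.59209572   22.00906774]
cup [810.42018802  61.91681162   4.45114214]
table [245.77120572  69.95006995   0.67992266]
```

View pics/top0c.png

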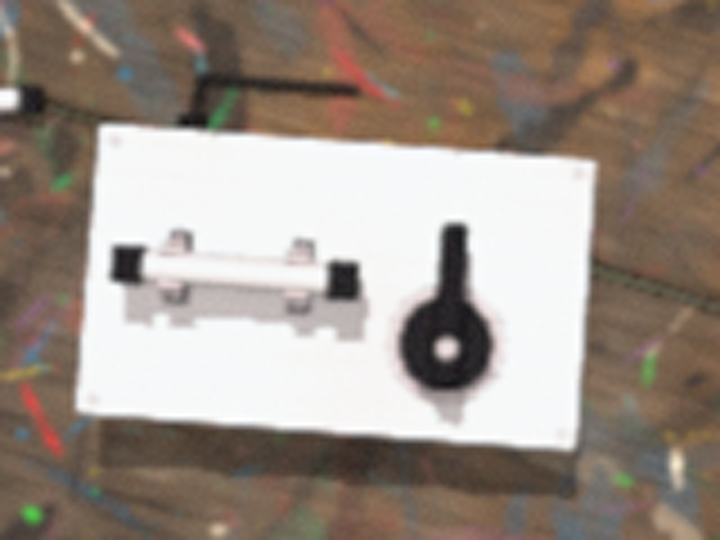

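View pics/scene0c.png

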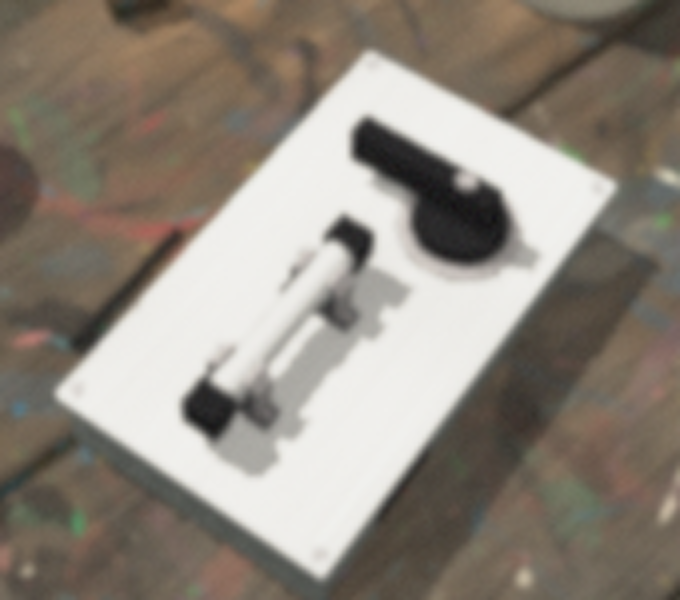

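```bash
python3 - <<'E'
s=open('m.py').read()
s=s.replace('(P[...,2]<120))\n','(P[...,2]<120)&~((abs((P[...,:2]-cen)@ex-5)<22)&((P[...,:2]-cen)@ey>-25)))\n')
open('m.py','w').write(s)
E
python3 m.py 0 | grep lever
```

```text
lever n 179 mean [52.55185598 -1.08504603] angle 1.5914405431396774 z 106.44321632447317
 lever n 378 mean [49.33914512  7.98496457] angle 1.4103491424615973 z 101.29796819526277
```

The bar is clipped with its centre at about (505.7, 86.2). The box yaw is -4.75°. The lever rests at about 1.57, which is 3 clicks. Both views agree within 2 mm. I'm moving above the bar.

servo_tool --angular '[[0,0,-6.9],[0,0,-13.8],[0,0,-20.7],[0,0,-27.6],[0,0,-34.5],[0,0,-41.4],[0,0,-48.3],[0,0,-55.2],[0,0,-62.1],[0,0,-68.8]]' --slide '[[24,-33,0],[48,-66,0],[72,-100,0],[96,-133,0],[119,-166,0],[143,-200,0],[167,-233,0],[190,-267,0],[214,-300,0],[238,-333,0]]' --grip '[1,1,1,1,1,1,1,1,1,1]'

```text
time: 0.93
tool_pos: [468.7, 137.0, 226.6]
tcp_rot: [-3.141, -0.0, 1.481]
contact_force: [0.7, 0.0, -0.0]
grip_width: 91.8
```

servo_tool --angular '[[0,0,0],[0,0,0],[0,0,0],[0,0,0],[0,0,0]]' --slide '[[20,-28,0],[37.5,-52.5,-20],[37.5,-52.5,-55],[37.5,-52.5,-55],[37.5,-52.5,-55]]' --grip '[0.6,0.3,0.3,0.3,0.3]'

```text
time: 1.35
tool_pos: [504.1, 86.3, 170.5]
tcp_rot: [-3.136, 0.0, 1.486]
contact_force: [-0.3, -0.0, -0.1]
grip_width: 63.2
```

```bash
python3 - <<'E'
from plant import bot
import cv2,numpy as np
o=bot.get_obs();print({k:np.round(o[k],3) for k in o if k!='tau'})
from h import *
for n in("scene",):
    c=bot.capture(n); np.savez(f"{n}1.npz",**c); cv2.imwrite(f"pics/{n}1.png",cv2.resize(c["img"][120:360,180:460],None,fx=2.5,fy=2.5))
E
```

```text
{'time': np.float64(1.35), 'joint_positions': array([0.019, 0.374, 1.642, 0.   , 1.13 , 0.104]), 'dq': array([ 0.025, -0.047, -0.054,  0.001,  0.011, -0.001]), 'tool_pos': array([504.15 ,  86.325, 170.456]), 'tcp_rot': array([-3.136,  0.   ,  1.486]), 'contact_force': array([-0.328, -0.018, -0.1  ]), 'moment': array([-0.054,  0.016,  0.026]), 'grip_width': np.float64(63.22)}
```

View pics/scene1.png

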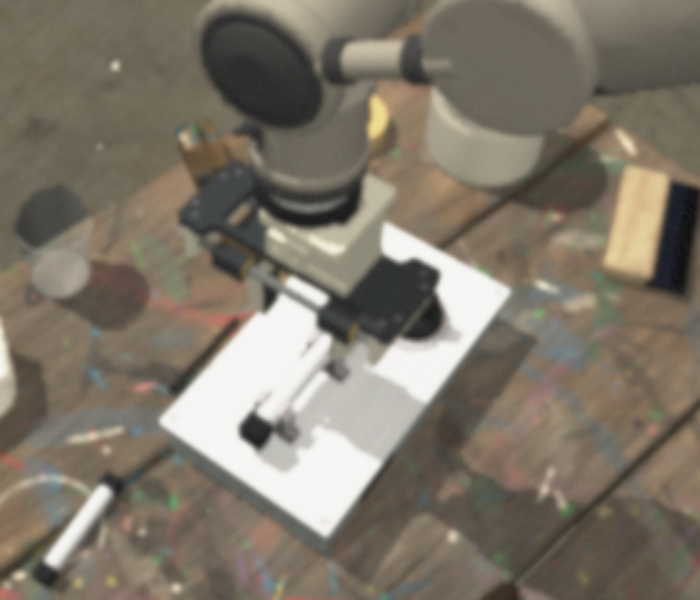

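servo_tool --angular '[[0,0,0],[0,0,0],[0,0,0],[0,0,0],[0,0,0],[0,0,0]]' --slide '[[0,0,-30],[0,0,-60],[0,0,-80],[0,0,-95],[0,0,-100.5],[0,0,-100.5]]' --grip '[0.3,0.3,0.3,0.3,0.3,0.3]'

```text
time: 1.9
tool_pos: [505.7, 87.3, 71.8]
tcp_rot: [3.141, -0.0, 1.489]
contact_force: [-0.2, 0.7, 0.5]
grip_width: 59.5
```

servo_tool --angular '[[0,0,0],[0,0,0],[0,0,0],[0,0,0],[0,0,0],[0,0,0],[0,0,0],[0,0,0]]' --slide '[[0,0,0],[0,0,0],[0,0,0],[0,0,0],[0,0,0],[0,0,0],[0,0,0],[0,0,0]]' --grip '[-1,-1,-1,-1,-1,-1,-1,-1]'

```text
time: 2.57
tool_pos: [506.3, 86.3, 71.5]
tcp_rot: [3.14, -0.0, 1.487]
contact_force: [1.5, 0.1, 0.2]
grip_width: 19.3
```

The view shows the gripper straddling the barrel. The fingers stopped at 19.3 mm, so the bar is gripped. I'll pull it up in small steps, and check the placing spot first.

servo_tool --angular '[[0,0,0],[0,0,0],[0,0,0],[0,0,0],[0,0,0],[0,0,0],[0,0,0],[0,0,0],[0,0,0],[0,0,0]]' --slide '[[0,0,2],[0,0,4],[0,0,6],[0,0,9],[0,0,12],[0,0,15],[0,0,20],[0,0,30],[0,0,45],[0,0,60]]' --grip '[-1,-1,-1,-1,-1,-1,-1,-1,-1,-1]'

```text
time: 3.4
tool_pos: [504.8, 86.5, 132.4]
tcp_rot: [-3.14, 0.0, 1.487]
contact_force: [0.5, 0.1, -1.7]
grip_width: 18.9
```

```bash
python3 - <<'E'
from plant import bot
from h import *
P=cloud(load("top0.npz"))
for x0,x1,y0,y1 in[(390,550,205,375),(430,510,205,375),(410,530,190,340)]:
    m=(P[...,0]>x0)&(P[...,0]<x1)&(P[...,1]>y0)&(P[...,1]<y1); print(m.sum(),P[m][:,2].min(),P[m][:,2].max())
c=bot.capture("scene"); cv2.imwrite("pics/scene2.png",cv2.resize(c["img"][120:360,180:460],None,fx=2.5,fy=2.5))
print(bot.get_obs()["grip_width"])
E
```

```text
3229 -10.270569074183198 55.583540026799085
1602 -10.270569074183198 10.267097257934417
2092 -10.270569074183198 9.211271375360313
18.71775068437468
```

View pics/scene2.png

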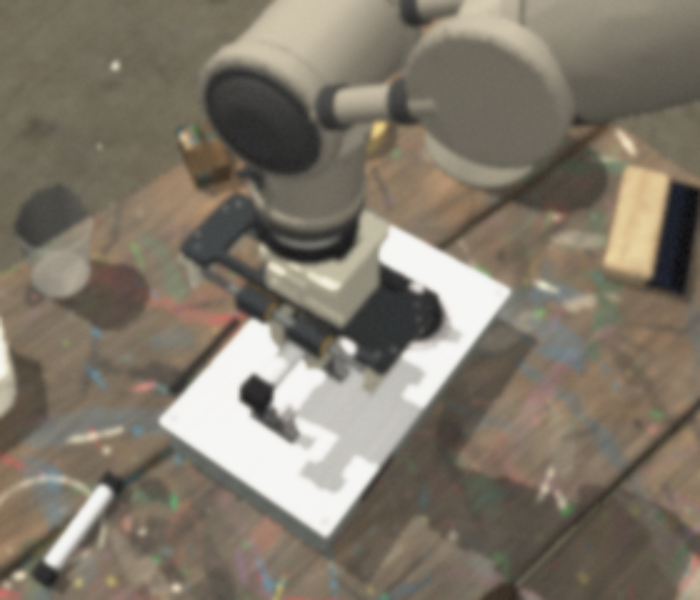

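The bar is out of the clips with its black end visible at (258,390), well above the empty clips. I'm carrying it to the clear table at about (470, 285).

servo_tool --angular '[[0,0,0],[0,0,0],[0,0,0],[0,0,0],[0,0,0],[0,0,0],[0,0,0],[0,0,0],[0,0,0],[0,0,0]]' --slide '[[0,0,20],[-6,25,25],[-12,60,25],[-20,95,25],[-28,130,25],[-35,165,25],[-35,198,20],[-35,198,-15],[-35,198,-50],[-35,198,-75]]' --grip '[-1,-1,-1,-1,-1,-1,-1,-1,-1,-1]'

```text
time: 4.28
tool_pos: [468.9, 284.8, 54.3]
tcp_rot: [-3.14, 0.001, 1.489]
contact_force: [-0.1, 0.1, -0.5]
grip_width: 19.2
```

servo_tool --angular '[[0,0,0],[0,0,0],[0,0,0],[0,0,0],[0,0,0],[0,0,0],[0,0,0]]' --slide '[[0,0,-20],[0,0,-35],[0,0,-43],[0,0,-48],[0,0,-51],[0,0,-53],[0,0,-53]]' --grip '[-1,-1,-1,-1,-1,-1,-1]'

```text
time: 4.87
tool_pos: [471.0, 284.5, 3.8]
tcp_rot: [3.141, -0.0, 1.487]
contact_force: [-0.1, -0.5, -0.9]
grip_width: 19.1
```

servo_tool --angular '[[0,0,0],[0,0,0],[0,0,0],[0,0,0],[0,0,0],[0,0,0],[0,0,0]]' --slide '[[0,0,-1],[0,0,-2],[0,0,-2],[0,0,-2],[0,0,-2],[0,0,-2],[0,0,-2]]' --grip '[-1,-1,-0.2,0,0,0,0]'

```text
time: 5.45
tool_pos: [470.7, 284.4, 1.4]
tcp_rot: [3.141, -0.0, 1.487]
contact_force: [-0.7, -0.3, 0.6]
grip_width: 44.6
```

servo_tool --angular '[[0,0,0],[0,0,0],[0,0,0],[0,0,0],[0,0,0],[0,0,0],[0,0,0]]' --slide '[[0,0,8],[0,0,25],[0,0,60],[0,0,100],[0,0,140],[0,0,180],[0,0,190]]' --grip '[0.1,0.1,0.1,0.1,-1,-1,-1]'

```text
time: 6.03
tool_pos: [473.1, 285.6, 198.8]
tcp_rot: [3.131, -0.005, 1.487]
contact_force: [-0.2, 0.2, -0.1]
grip_width: 35.2
```

```bash
python3 - <<'E'
from plant import bot
from h import *
c=bot.capture("scene"); np.savez("scene3.npz",**c); cv2.imwrite("pics/scene3.png",cv2.resize(c["img"][120:400,150:450],None,fx=2.1,fy=2.1))
E
```

```text
(no output)
```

View pics/scene3.png

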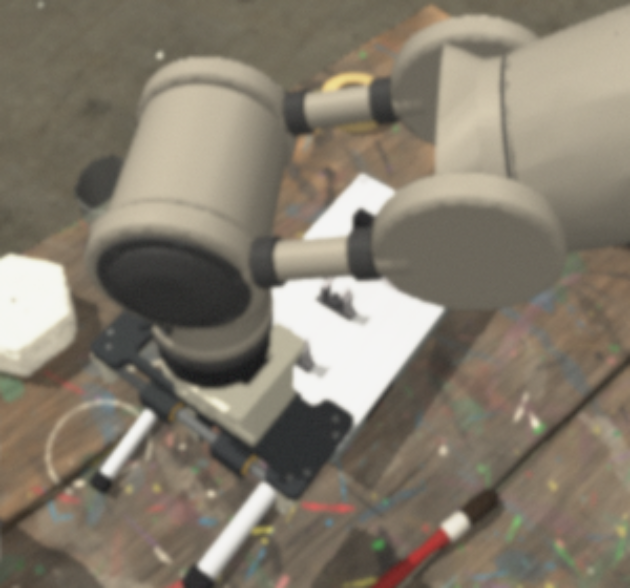

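The bar lies flat on the table with its black end at (200,578), and the clips are empty. Next I go to the paddle's clockwise side with the fingers closed.

servo_tool --angular '[[0,0,-7],[0,0,-14],[0,0,-21],[0,0,-28],[0,0,-35],[0,0,-42],[0,0,-49],[0,0,-56],[0,0,-63],[0,0,-70]]' --slide '[[4,-37,0],[8,-74,0],[12,-111,0],[16,-148,0],[20,-185,0],[24,-222,0],[28,-260,0],[32,-298,0],[36,-335,0],[40,-372,0]]' --grip '[-1,-1,-1,-1,-1,-1,-1,-1,-1,-1]'

```text
time: 6.92
tool_pos: [510.0, -89.3, 190.7]
tcp_rot: [-3.141, 0.001, 0.259]
contact_force: [0.7, -0.2, 0.9]
grip_width: 0.5
```

servo_tool --angular '[[0,0,-7],[0,0,-14],[0,0,-20],[0,0,-20],[0,0,-20]]' --slide '[[0,0,0],[0,0,-10],[0,0,-40],[0,0,-50],[0,0,-50]]' --grip '[-1,-1,-1,-1,-1]'

```text
time: 7.33
tool_pos: [508.4, -86.9, 138.3]
tcp_rot: [-3.14, 0.007, -0.081]
contact_force: [-0.4, -0.1, -0.6]
grip_width: 0.8
```

```bash
python3 - <<'E'
from plant import bot
from h import *
o=bot.get_obs();print({k:np.round(o[k],3) for k in o if k!='tau'})
for n in("top","scene"):
  c=bot.capture(n); np.savez(n+"4.npz",**c)
  cv2.imwrite(f"pics/{n}4.png",cv2.resize(c["img"][150:390,100:420],None,fx=2.2,fy=2.2))
E
```

```text
{'time': np.float64(7.333), 'joint_positions': array([-0.318,  0.419,  1.672, -0.   ,  1.058,  1.334]), 'dq': array([ 0.007, -0.038, -0.062, -0.001,  0.048, -0.019]), 'tool_pos': array([508.358, -86.921, 138.292]), 'tcp_rot': array([-3.14 ,  0.007, -0.081]), 'contact_force': array([-0.415, -0.066, -0.642]), 'moment': array([-0.017,  0.196, -0.018]), 'grip_width': np.float64(0.767)}
```

View pics/scene4.png

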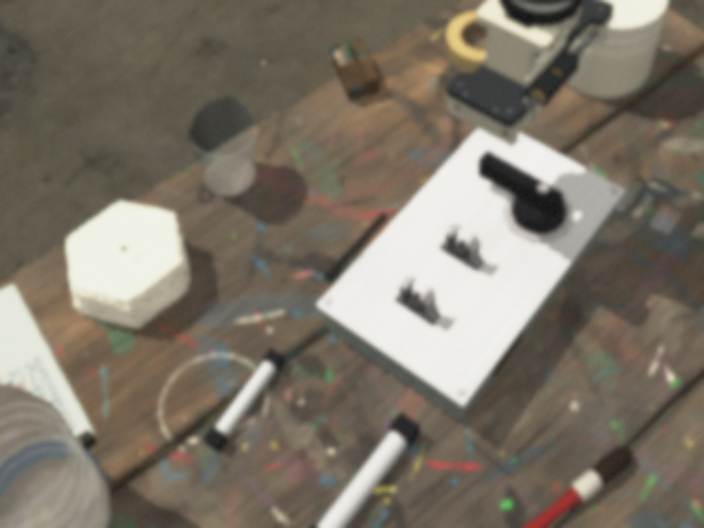

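View pics/top4.png

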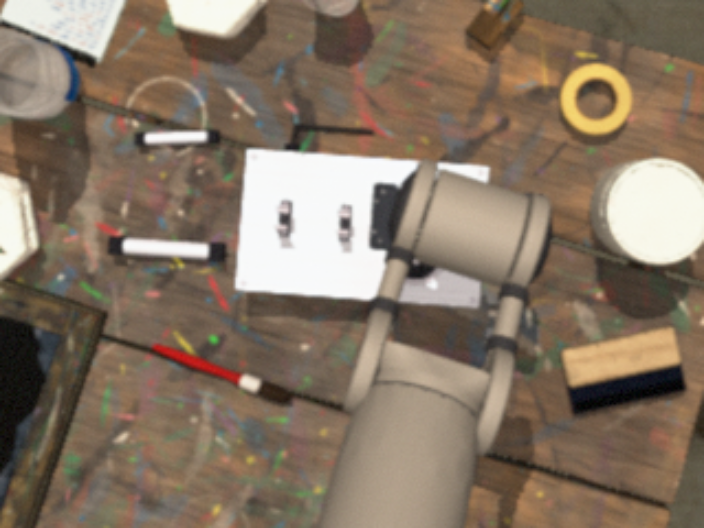

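The scene view shows both clips empty, the bar lying flat left of the box, and the paddle still pointing along box +x. The closed fingers are on its clockwise side. I'm lowering to the paddle's height.

servo_tool --angular '[[0,0,0],[0,0,0],[0,0,0],[0,0,0],[0,0,0]]' --slide '[[0,0,-25],[0,0,-45],[0,0,-56],[0,0,-56],[0,0,-56]]' --grip '[-1,-1,-1,-1,-1]'

```text
time: 7.85
tool_pos: [511.2, -87.6, 86.1]
tcp_rot: [3.141, -0.001, -0.082]
contact_force: [-0.5, 1.0, 0.4]
grip_width: 0.6
```

```bash
cat > path.py <<'E'
import numpy as np
A=np.array([460.1,-40.4]); b=-0.0828
def pose(th,r,off): # off: signed tangential (cw +)
    u=np.array([np.sin(th),np.cos(th)]); t=np.array([np.cos(th),-np.sin(th)])
    p=r*u+off*t; R=np.array([[np.cos(b),-np.sin(b)],[np.sin(b),np.cos(b)]])
    return A+R@p
def rows(p0,th0,ths,r,off):
    for th in ths: print("th %.3f"%th, "yaw %.1f"%np.degrees(-(th-th0)), np.round(pose(th,r,off)-p0,1))
E
python3 - <<'E'
from plant import bot
from path import *
o=bot.get_obs(); print(o["tool_pos"],o["tcp_rot"],o["contact_force"])
p0=o["tool_pos"][:2]
rows(p0,1.571,[1.571,1.45,1.33,1.21,1.09,1.0,.9,.8],55,28)
E
```

```text
[511.21524457 -87.55941474  86.13082408] [ 3.14127466e+00 -8.58222154e-04 -8.20080750e-02] [-0.54588121  1.03349914  0.36246723]
th 1.571 yaw -0.0 [ 1.4 14.7]
th 1.450 yaw 6.9 [ 4.9 21.3]
th 1.330 yaw 13.8 [ 7.6 28.2]
th 1.210 yaw 20.7 [ 9.5 35.3]
th 1.090 yaw 27.6 [10.4 42.7]
th 1.000 yaw 32.7 [10.6 48.2]
th 0.900 yaw 38.4 [10.2 54.4]
th 0.800 yaw 44.2 [ 9.2 60.5]
```

servo_tool --angular '[[0,0,0],[0,0,0],[0,0,3.5],[0,0,6.9],[0,0,10.3],[0,0,13.8],[0,0,17.2],[0,0,20.7]]' --slide '[[0.7,7,0],[1.4,14,0],[3.2,18,0],[4.9,21.3,0],[6.3,24.8,0],[7.6,28.2,0],[8.6,31.8,0],[9.5,35.3,0]]' --grip '[-1,-1,-1,-1,-1,-1,-1,-1]'

```text
time: 8.52
tool_pos: [520.9, -51.5, 86.4]
tcp_rot: [3.141, -0.002, 0.281]
contact_force: [-0.0, 0.0, -0.4]
grip_width: 0.7
```

```bash
python3 - <<'E'
from plant import bot
from h import *
o=bot.get_obs();print({k:np.round(o[k],3) for k in o if k in('tool_pos','tcp_rot','contact_force')})
c=bot.capture("scene"); cv2.imwrite(f"pics/scene5.png",cv2.resize(c["img"][150:300,230:430],None,fx=3.5,fy=3.5))
E
```

```text
{'tool_pos': array([520.861, -51.531,  86.417]), 'tcp_rot': array([ 3.141e+00, -2.000e-03,  2.810e-01]), 'contact_force': array([-0.001,  0.032, -0.397])}
```

View pics/scene5.png

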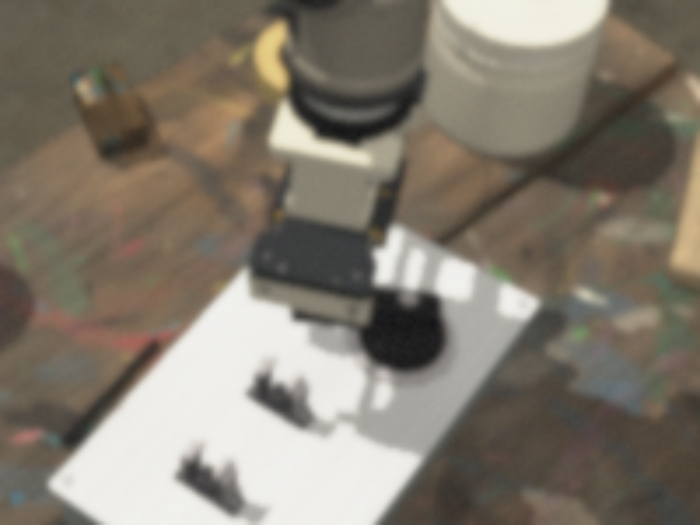

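The paddle tip shows under the gripper at (310,318). The force is zero, so it has snapped ahead about one click. I'm continuing.

```bash
python3 - <<'E'
from path import *
p0=pose(1.21,55,28)
rows(p0,1.21,np.arange(1.12,.2,-.09),55,28)
E
```

```text
th 1.120 yaw 5.2 [0.8 5.5]
th 1.030 yaw 10.3 [ 1.1 11. ]
th 0.940 yaw 15.5 [ 1.  16.6]
th 0.850 yaw 20.6 [ 0.3 22.1]
th 0.760 yaw 25.8 [-0.9 27.5]
th 0.670 yaw 30.9 [-2.5 32.8]
th 0.580 yaw 36.1 [-4.7 38. ]
th 0.490 yaw 41.3 [-7.2 42.9]
th 0.400 yaw 46.4 [-10.2  47.5]
th 0.310 yaw 51.6 [-13.7  51.9]
th 0.220 yaw 56.7 [-17.4  56. ]
```

servo_tool --angular '[[0,0,5.2],[0,0,10.3],[0,0,15.5],[0,0,20.6],[0,0,25.8],[0,0,25.8]]' --slide '[[0.8,5.5,0],[1.1,11,0],[1,16.6,0],[0.3,22.1,0],[-0.9,27.5,0],[-0.9,27.5,0]]' --grip '[-1,-1,-1,-1,-1,-1]'

```text
time: 9.07
tool_pos: [519.4, -23.7, 86.1]
tcp_rot: [3.141, -0.001, 0.731]
contact_force: [0.6, 0.4, 0.1]
grip_width: 0.8
```

```bash
python3 - <<'E'
from path import *
p0=pose(.76,55,28)
rows(p0,.76,np.arange(.67,-.25,-.09),55,28)
E
```

```text
th 0.670 yaw 5.2 [-1.7  5.3]
th 0.580 yaw 10.3 [-3.8 10.4]
th 0.490 yaw 15.5 [-6.3 15.4]
th 0.400 yaw 20.6 [-9.4 20. ]
th 0.310 yaw 25.8 [-12.8  24.4]
th 0.220 yaw 30.9 [-16.6  28.5]
th 0.130 yaw 36.1 [-20.7  32.2]
th 0.040 yaw 41.3 [-25.2  35.5]
th -0.050 yaw 46.4 [-29.9  38.4]
th -0.140 yaw 51.6 [-34.9  40.8]
th -0.230 yaw 56.7 [-40.1  42.8]
```

servo_tool --angular '[[0,0,5.2],[0,0,10.3],[0,0,15.5],[0,0,20.6],[0,0,25.8],[0,0,30.9],[0,0,36.1],[0,0,41.3],[0,0,41.3]]' --slide '[[-1.7,5.3,0],[-3.8,10.4,0],[-6.3,15.4,0],[-9.4,20,0],[-12.8,24.4,0],[-16.6,28.5,0],[-20.7,32.2,0],[-25.2,35.5,0],[-25.2,35.5,0]]' --grip '[-1,-1,-1,-1,-1,-1,-1,-1,-1]'

```text
time: 9.82
tool_pos: [493.5, 11.3, 85.7]
tcp_rot: [3.142, -0.0, 1.449]
contact_force: [-0.0, -0.0, -0.7]
grip_width: 0.1
```

```bash
python3 - <<'E'
from plant import bot
from h import *
o=bot.get_obs();print({k:np.round(o[k],3) for k in o if k in('tool_pos','tcp_rot','contact_force')})
c=bot.capture("scene"); cv2.imwrite(f"pics/scene6.png",cv2.resize(c["img"][150:300,230:430],None,fx=3.5,fy=3.5))
E
```

```text
{'tool_pos': array([493.496,  11.325,  85.696]), 'tcp_rot': array([ 3.142, -0.   ,  1.449]), 'contact_force': array([-0.033, -0.04 , -0.69 ])}
```

View pics/scene6.png

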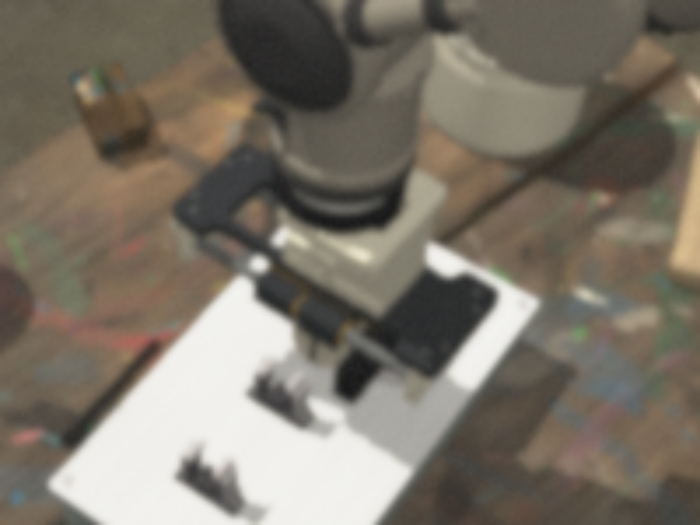

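The paddle tip at (350,380) now points along box +y, so it is near home. I'm pressing to the end stop in small steps and watching the force.

servo_tool --angular '[[0,0,2.6],[0,0,5.2],[0,0,6.6],[0,0,8],[0,0,8]]' --slide '[[-2.3,1.4,0],[-4.7,2.9,0],[-6.1,3.6,0],[-7.5,4.2,0],[-7.5,4.2,0]]' --grip '[-1,-1,-1,-1,-1]'

```text
time: 10.28
tool_pos: [487.4, 14.7, 85.7]
tcp_rot: [3.139, 0.0, 1.587]
contact_force: [3.3, -0.2, 1.3]
grip_width: 0.1
```

servo_tool --angular '[[0,0,0.6],[0,0,1.2],[0,0,1.2],[0,0,1.2]]' --slide '[[-0.6,0.3,0],[-1.2,0.5,0],[-1.2,0.5,0],[-1.2,0.5,0]]' --grip '[-1,-1,-1,-1]'

```text
time: 10.62
tool_pos: [485.5, 15.4, 85.5]
tcp_rot: [3.141, 0.0, 1.609]
contact_force: [2.8, -0.9, 2.1]
grip_width: 0.3
```

servo_tool --angular '[[0,0,0.5],[0,0,1],[0,0,1],[0,0,1]]' --slide '[[-0.5,0.2,0],[-1,0.4,0],[-1,0.4,0],[-1,0.4,0]]' --grip '[-1,-1,-1,-1]'

```text
time: 10.95
tool_pos: [484.8, 15.8, 85.4]
tcp_rot: [3.14, 0.0, 1.627]
contact_force: [5.1, -0.2, 2.9]
grip_width: 0.8
```

servo_tool --angular '[[0,0,0.5],[0,0,1],[0,0,1],[0,0,1]]' --slide '[[-0.5,0.2,0],[-1,0.4,0],[-1,0.4,0],[-1,0.4,0]]' --grip '[-1,-1,-1,-1]'

```text
time: 11.28
tool_pos: [484.7, 16.1, 85.5]
tcp_rot: [3.139, 0.0, 1.644]
contact_force: [8.0, 0.2, 0.4]
grip_width: 0.2
```

servo_tool --angular '[[0,0,0],[0,0,0],[0,0,0],[0,0,0]]' --slide '[[-0.5,0,0],[-1,0,0],[-1,0,0],[-1,0,0]]' --grip '[-1,-1,-1,-1]'

```text
time: 11.62
tool_pos: [484.6, 16.0, 85.7]
tcp_rot: [3.137, 0.001, 1.644]
contact_force: [9.9, -0.5, -0.4]
grip_width: 0.7
```

servo_tool --angular '[[0,0,0],[0,0,0],[0,0,0],[0,0,0]]' --slide '[[-1,0,0],[-2,0,0],[-2,0,0],[-2,0,0]]' --grip '[-1,-1,-1,-1]'

```text
time: 11.95
tool_pos: [484.4, 16.0, 85.9]
tcp_rot: [3.133, 0.001, 1.643]
contact_force: [16.3, 0.8, -4.5]
grip_width: 0.3
```

```bash
python3 - <<'E'
from path import *
from plant import bot
p=bot.get_obs()["tool_pos"][:2]
print(p)
for off in (26,28):
  for th in (-.05,-.1,-.13,-.16,-.2): print(off,th,pose(th,55,off))
E
```

```text
[484.37618105  15.97967839]
26 -0.05 [487.88969188  13.71776996]
26 -0.1 [485.15020082  15.03904255]
26 -0.13 [483.47600726  15.76549016]
26 -0.16 [481.78077688  16.44139261]
26 -0.2 [479.49038512  17.26292539]
28 -0.05 [489.88861614  13.65218172]
28 -0.1 [487.14990499  15.07344085]
28 -0.13 [485.47377983  15.85985511]
28 -0.16 [483.77481999  16.59563929]
28 -0.2 [481.476665    17.49678915]
```

It is on the end stop. The force rose from 5 to 16 N while the position held at 484.5, which corresponds to about -0.13 rad. I'm backing off, lifting, and crossing to the other side of the paddle.

servo_tool --angular '[[0,0,0],[0,0,-4],[0,0,-9],[0,0,-9],[0,0,-9],[0,0,-9]]' --slide '[[6,0,0],[12,-1,0],[22,-2,0],[24,-2,25],[24,-2,60],[24,-2,60]]' --grip '[-1,-1,-1,-1,-1,-1]'

```text
time: 12.45
tool_pos: [505.6, 14.2, 149.3]
tcp_rot: [3.137, 0.0, 1.487]
contact_force: [1.5, 0.3, 0.6]
grip_width: 0.5
```

```bash
python3 - <<'E'
from path import *
from plant import bot
from h import *
o=bot.get_obs();p=o["tool_pos"]
print(p,o["tcp_rot"],pose(0,55,-42)-p[:2])
c=bot.capture("scene"); cv2.imwrite(f"pics/scene7.png",cv2.resize(c["img"][150:300,230:430],None,fx=3.5,fy=3.5))
E
```

```text
[505.6398473   14.17693499 149.28798639] [3.13736393e+00 9.86614286e-05 1.48721828e+00] [-82.84715869   3.70826481]
```

View pics/scene7.png

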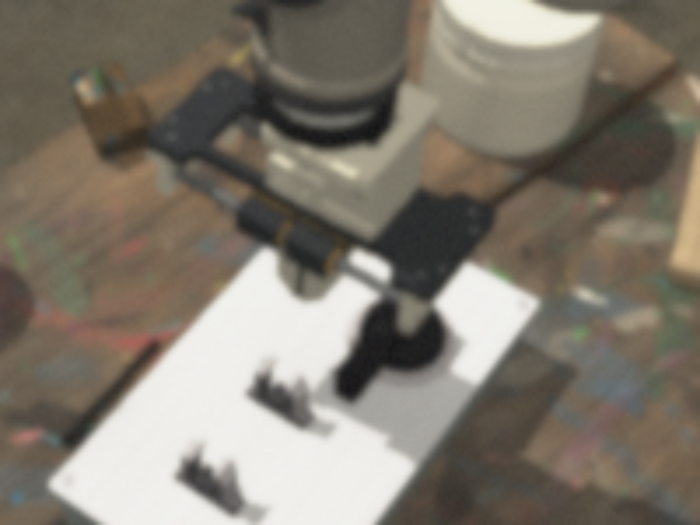

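The lever has sprung back to home, with the paddle from the hub at (405,335) to its tip at (350,385). I'm moving to the near side and lowering.

servo_tool --angular '[[0,0,0],[0,0,0],[0,0,0],[0,0,0],[0,0,0],[0,0,0],[0,0,0]]' --slide '[[-40,2,0],[-80,3,0],[-82,3.5,-10],[-82,3.5,-35],[-82,3.5,-55],[-82,3.5,-62],[-82,3.5,-62]]' --grip '[-1,-1,-1,-1,-1,-1,-1]'

```text
time: 13.08
tool_pos: [419.7, 18.1, 81.0]
tcp_rot: [-3.135, -0.0, 1.487]
contact_force: [-0.1, -0.1, -0.4]
grip_width: 0.2
```

```bash
python3 - <<'E'
from path import *
from plant import bot
p=bot.get_obs()["tool_pos"][:2]
print(p)
rows(p,0,[0]+list(np.arange(0.06,.85,.06)),55,-27.5)
E
```

```text
[419.67019357  18.07056406]
th 0.000 yaw 0.0 [17.6 -1.4]
th 0.060 yaw -3.4 [21.  -0.1]
th 0.120 yaw -6.9 [24.6  0.9]
th 0.180 yaw -10.3 [28.2  1.8]
th 0.240 yaw -13.8 [31.8  2.4]
th 0.300 yaw -17.2 [35.5  2.8]
th 0.360 yaw -20.6 [39.1  3. ]
th 0.420 yaw -24.1 [42.8  3. ]
th 0.480 yaw -27.5 [46.5  2.7]
th 0.540 yaw -30.9 [50.2  2.2]
th 0.600 yaw -34.4 [53.8  1.6]
th 0.660 yaw -37.8 [57.4  0.6]
th 0.720 yaw -41.3 [60.9 -0.5]
th 0.780 yaw -44.7 [64.3 -1.8]
th 0.840 yaw -48.1 [67.7 -3.3]
```

servo_tool --angular '[[0,0,0],[0,0,0],[0,0,0],[0,0,-3.4],[0,0,-6.9],[0,0,-10.3],[0,0,-13.8],[0,0,-17.2],[0,0,-20.6],[0,0,-20.6]]' --slide '[[6,0,0],[12,-1,0],[17,-1.4,0],[20.5,-0.1,0],[24,0.9,0],[27.6,1.8,0],[31.2,2.4,0],[34.9,2.8,0],[38.5,3,0],[38.5,3,0]]' --grip '[-1,-1,-1,-1,-1,-1,-1,-1,-1,-1]'

```text
time: 13.92
tool_pos: [462.5, 20.6, 84.0]
tcp_rot: [3.139, -0.001, 1.125]
contact_force: [0.4, 0.5, -0.1]
grip_width: 0.4
```

```bash
python3 - <<'E'
from path import *
from plant import bot
from h import *
o=bot.get_obs();p=o["tool_pos"]
print(p,o["tcp_rot"],o["contact_force"], pose(.36,55,-27.5))
rows(pose(.36,55,-27.5),.36,list(np.arange(0.44,1.5,.08)),55,-27.5)
c=bot.capture("scene"); cv2.imwrite(f"pics/scene8.png",cv2.resize(c["img"][150:300,230:430],None,fx=3.5,fy=3.5))
E
```

```text
[462.51747051  20.55557946  84.00921632] [ 3.13920678e+00 -8.21251245e-04  1.12540808e+00] [ 0.41588958  0.48431499 -0.09723743] [458.81813441  21.07850698]
th 0.440 yaw -4.6 [ 4.9 -0.1]
th 0.520 yaw -9.2 [ 9.8 -0.6]
th 0.600 yaw -13.8 [14.7 -1.5]
th 0.680 yaw -18.3 [19.4 -2.7]
th 0.760 yaw -22.9 [24.  -4.4]
th 0.840 yaw -27.5 [28.5 -6.4]
th 0.920 yaw -32.1 [32.9 -8.7]
th 1.000 yaw -36.7 [ 37.  -11.4]
th 1.080 yaw -41.3 [ 40.9 -14.4]
th 1.160 yaw -45.8 [ 44.5 -17.7]
th 1.240 yaw -50.4 [ 47.8 -21.3]
th 1.320 yaw -55.0 [ 50.9 -25.2]
th 1.400 yaw -59.6 [ 53.7 -29.3]
th 1.480 yaw -64.2 [ 56.1 -33.5]
```

View pics/scene8.png

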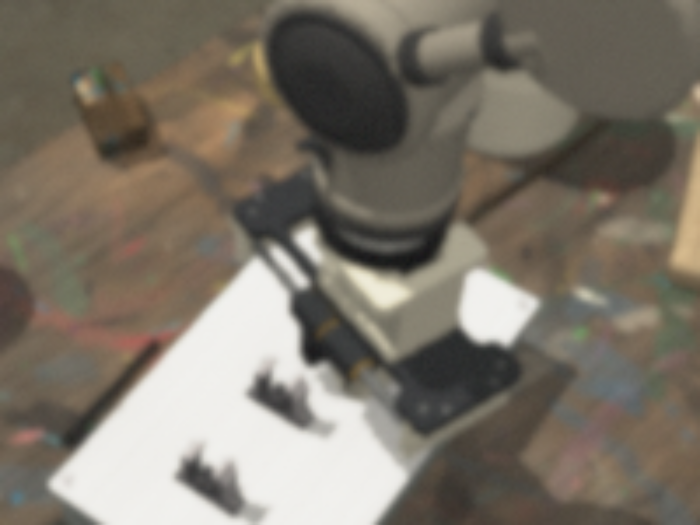

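The gripper hides the paddle here, but the force is zero at a pusher angle of about 0.42, so the lever has clicked ahead to 0.52. Next is click 2.

servo_tool --angular '[[0,0,-4.5],[0,0,-9],[0,0,-13.5],[0,0,-18],[0,0,-22.5],[0,0,-27],[0,0,-27]]' --slide '[[4,0,0],[8.5,-0.7,0],[13,-1.8,0],[17.5,-3.2,0],[22,-4.8,0],[26.2,-6.8,0],[26.2,-6.8,0]]' --grip '[-1,-1,-1,-1,-1,-1,-1]'

```text
time: 14.55
tool_pos: [488.0, 13.7, 83.6]
tcp_rot: [3.141, -0.001, 0.655]
contact_force: [1.2, 0.2, -0.3]
grip_width: 0.5
```

```bash
cat > st.py <<'E'
from path import *
from plant import bot
from h import *
import sys
def st(n):
    o=bot.get_obs();p=o["tool_pos"]
    R=np.array([[np.cos(b),-np.sin(b)],[np.sin(b),np.cos(b)]]); q=R.T@(p[:2]-A)
    rr=np.hypot(*q); th=np.arctan2(q[0],q[1])+np.arcsin(27.5/rr)
    print(p,o["tcp_rot"],o["contact_force"],"pusher th",th,"r",np.sqrt(rr**2-27.5**2),"tool th",1.488-o["tcp_rot"][2])
    if n:
        for k in("scene","top"):
            c=bot.capture(k); np.savez(f"{k}{n}.npz",**c)
            x,y=(230,150) if k=="scene" else (190,180)
            cv2.imwrite(f"pics/{k}{n}.png",cv2.resize(c["img"][y:y+150,x:x+200],None,fx=3.5,fy=3.5))
    return p[:2],th
E
python3 - <<'E'
from st import *
p,th=st("9")
rows(p,th,list(np.arange(.96,1.6,.08)),55,-27.5)
E
```

```text
[487.97901426  13.70934272  83.64144611] [ 3.14054646e+00 -9.56525585e-04  6.55366182e-01] [ 1.24142314  0.17880431 -0.29560584] pusher th 0.8617299458653078 r 54.30295024652383 tool th 0.8326338179457318
th 0.960 yaw -5.6 [ 5.8 -2.6]
th 1.040 yaw -10.2 [ 9.8 -5.5]
th 1.120 yaw -14.8 [13.5 -8.7]
th 1.200 yaw -19.4 [ 17.  -12.1]
th 1.280 yaw -24.0 [ 20.3 -15.8]
th 1.360 yaw -28.5 [ 23.2 -19.8]
th 1.440 yaw -33.1 [ 25.7 -24. ]
th 1.520 yaw -37.7 [ 28.  -28.4]
th 1.600 yaw -42.3 [ 29.9 -32.9]
```

View pics/scene9.png

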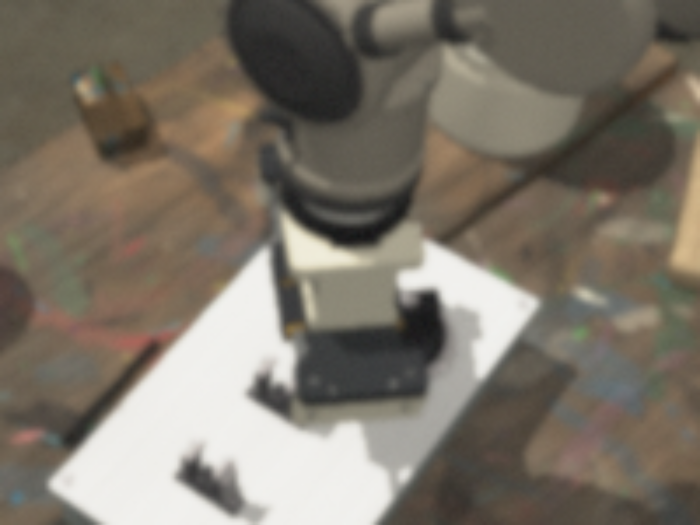

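The hub shows at (430,330), the paddle is still hidden, and the gripper is clear of the clips. Now click 3, to a pusher angle of about 1.40.

servo_tool --angular '[[0,0,-5.6],[0,0,-10.2],[0,0,-14.8],[0,0,-19.4],[0,0,-24],[0,0,-28.5],[0,0,-30.8],[0,0,-30.8]]' --slide '[[5.8,-2.6,0],[9.8,-5.5,0],[13.5,-8.7,0],[17,-12.1,0],[20.3,-15.8,0],[23.2,-19.8,0],[24.5,-22,0],[24.5,-22,0]]' --grip '[-1,-1,-1,-1,-1,-1,-1,-1]'

```text
time: 15.32
tool_pos: [511.6, -8.4, 83.3]
tcp_rot: [3.141, -0.0, 0.12]
contact_force: [-0.1, 0.6, 0.1]
grip_width: 0.6
```

```bash
python3 - <<'E'
from st import *
p,th=st("10")
rows(p,th,list(np.arange(1.48,2.05,.06)),55,-27.5)
E
```

```text
[511.61321812  -8.43164026  83.34349168] [ 3.14126256e+00 -1.51337923e-04  1.19848989e-01] [-0.10446754  0.57299411  0.11050113] pusher th 1.4033740243067914 r 54.03089547277004 tool th 1.368151010607592
th 1.480 yaw -4.4 [ 3.3 -4. ]
th 1.540 yaw -7.8 [ 4.8 -7.4]
th 1.600 yaw -11.3 [  6.2 -10.8]
th 1.660 yaw -14.7 [  7.4 -14.3]
th 1.720 yaw -18.1 [  8.3 -17.9]
th 1.780 yaw -21.6 [  9.1 -21.5]
th 1.840 yaw -25.0 [  9.6 -25.1]
th 1.900 yaw -28.5 [  9.9 -28.8]
th 1.960 yaw -31.9 [ 10.  -32.5]
th 2.020 yaw -35.3 [  9.8 -36.2]
```

View pics/scene10.png

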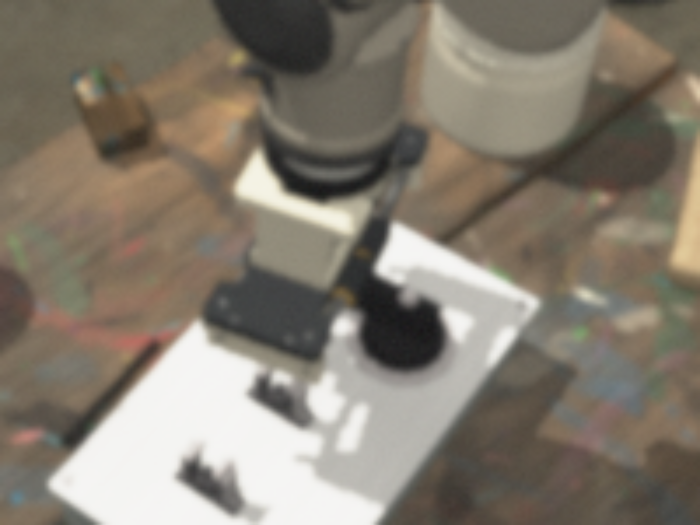

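The hub is at (405,325) and the paddle runs up-left from it, near 1.57 as expected. Last click: pusher to about 1.92.

servo_tool --angular '[[0,0,-4.4],[0,0,-7.8],[0,0,-11.3],[0,0,-14.7],[0,0,-18.1],[0,0,-21.6],[0,0,-25],[0,0,-28.5],[0,0,-28.5]]' --slide '[[3.3,-4,0],[4.8,-7.4,0],[6.2,-10.8,0],[7.4,-14.3,0],[8.3,-17.9,0],[9.1,-21.5,0],[9.6,-25.1,0],[9.9,-28.8,0],[9.9,-28.8,0]]' --grip '[-1,-1,-1,-1,-1,-1,-1,-1,-1]'

```text
time: 16.17
tool_pos: [521.4, -37.1, 83.3]
tcp_rot: [3.141, -0.0, -0.379]
contact_force: [0.1, -1.3, -0.9]
grip_width: 0.4
```

```bash
python3 - <<'E'
from st import *
p,th=st("11")
E
```

```text
[521.37173691 -37.13407902  83.31236655] [ 3.14139588e+00 -1.23981493e-04 -3.78715754e-01] [ 0.10974693 -1.25666278 -0.90804766] pusher th 1.8994774251734647 r 54.85108917661919 tool th 1.866715753847308
```

View pics/scene11.png

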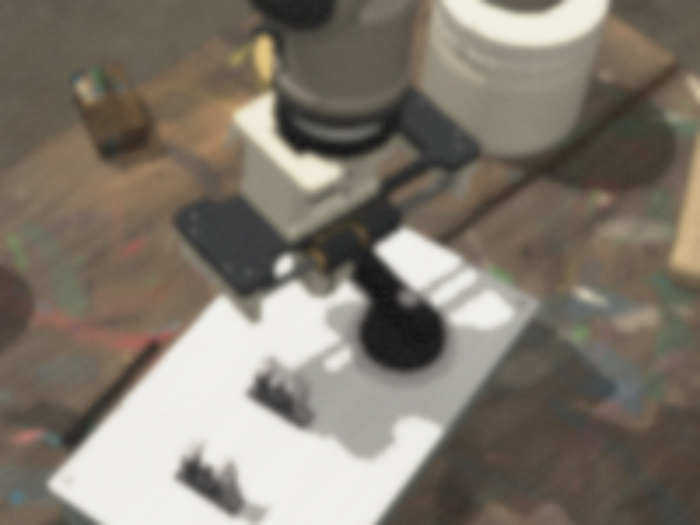

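The paddle runs from the hub up-left to about (360,255) and has clicked ahead of the fingers. I'm backing off, lifting and moving clear for checks.

servo_tool --angular '[[0,0,0],[0,0,0],[0,0,0],[0,0,0],[0,0,0],[0,0,0]]' --slide '[[3,9,0],[6,18,0],[6,18,20],[6,18,60],[6,18,100],[6,18,100]]' --grip '[-1,-1,-1,-1,-1,-1]'

```text
time: 16.77
tool_pos: [531.5, -18.3, 190.7]
tcp_rot: [-3.139, -0.013, -0.376]
contact_force: [1.8, 0.8, 0.4]
grip_width: 0.4
```

servo_tool --angular '[[0,0,0],[0,0,7],[0,0,14],[0,0,21],[0,0,28],[0,0,35],[0,0,42],[0,0,49],[0,0,56],[0,0,56]]' --slide '[[-10,35,10],[-20,75,20],[-40,112,30],[-60,149,30],[-80,186,30],[-105,220,30],[-130,253,30],[-155,286,30],[-180,319,30],[-180,319,30]]' --grip '[-1,-1,-1,-1,-1,-1,-1,-1,-1,-1]'

```text
time: 17.6
tool_pos: [342.6, 305.1, 213.3]
tcp_rot: [-3.139, 0.0, 0.612]
contact_force: [-0.9, -0.9, 0.9]
grip_width: 0.5
```

```bash
python3 - <<'E'
from plant import bot
from h import *
o=bot.get_obs();print(o["time"],o["tool_pos"],o["contact_force"])
for n in("top","scene"):
  c=bot.capture(n); np.savez(n+"12.npz",**c); cv2.imwrite(f"pics/{n}12f.png",c["img"])
E
python3 m.py 12
```

```text
17.6 [342.64610529 305.10600217 213.3385989 ] [-0.91881868 -0.89032031  0.8657441 ]
top deck ((495.760009765625, 25.762939453125), (307.469970703125, 177.672607421875), 85.25370025634766) z 60.03836848096127
 yaw -0.08283855781329619 axis [460.07081499 -41.5147045 ] clips [505.70749486  85.14347111]
 lever n 193 mean [ 45.86380984 -27.26334561] angle 2.107118568593488 z 106.07339851569587
 bar x [-11.36709446  -2.59609925  21.3703157 ] y [ 15.00767902  29.41031085 105.0999359 ] z [ 94.72625893  99.53755105 104.03347478]
scene deck ((528.186279296875, 92.99371337890625), (172.91073608398438, 123.9557113647461), 85.2938003540039) z 59.106736198601254
 yaw -0.08213867907882344 axis [492.54417945  25.69110779] clips [538.09220278 152.38119253]
 lever n 0 mean [nan nan] angle nan z nan
 bar x [-33.92756859 -12.03797288  -4.34611056] y [21.64634197 31.94387534 36.90905865] z [ 93.54938298  98.69558093 101.63435462]m.py:22: RuntimeWarning: Mean of empty slice.
  far=X[np.linalg.norm(X,axis=1)>35]; far=far[np.linalg.norm(far,axis=1)<95]; mu=far.mean(0); b=np.array([mu@ex,mu@ey])
  ret = um.true_divide(
  return _methods._mean(a, axis=axis, dtype=dtype,
  ret = ret.dtype.type(ret / rcount)
```

View pics/top12f.png

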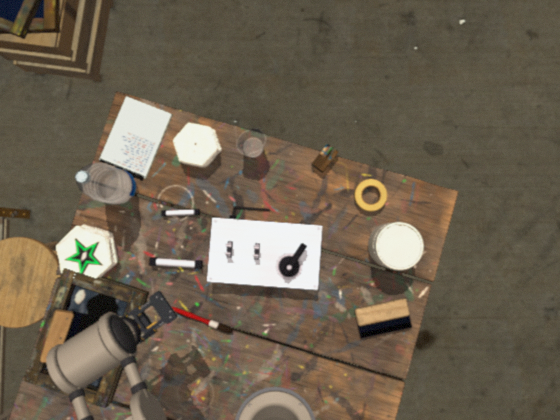

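View pics/scene12f.png

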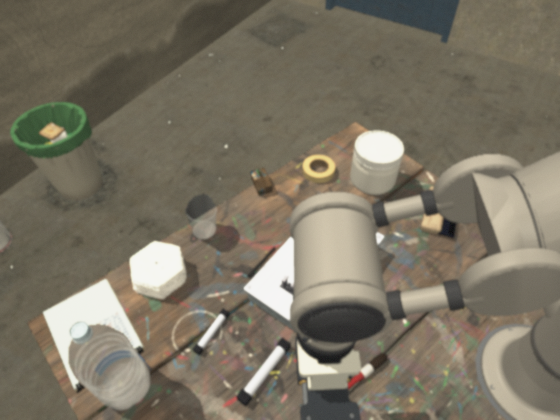

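In the top view the lever points up-right from (289,267) at 2.107 rad, against 2.094 wanted. The bar lies at (176,263), and the jar, tape and cup are at their old pixels. The arm blocks the deck in the scene view, so that lever reading is void. Before handing in, I'll check that the bar is flat and nothing shifted.

```bash
python3 - <<'E'
from plant import bot
from h import *
a=load("top0.npz");c=load("top12.npz"); P=cloud(c)
m=np.zeros(P.shape[:2],bool); m[255:271,148:204]=1; m&=(P[...,2]>12)&(c["img"].min(2)>150)
print("barrel top z",np.median(P[m],0), [np.median(P[m&(np.arange(560)[None]<k)==True][:,2]) for k in(165,)], np.median(P[m&(np.arange(560)[None]>188)][:,2]))
for n,(x,y,r) in dict(jar=(397,247,30),tape=(370,195,20),cup=(252,145,18)).items():
    f=lambda q: cv2.cvtColor(q["img"][y-r:y+r,x-r:x+r],cv2.COLOR_BGR2GRAY).astype(np.float32)
    print(n,cv2.phaseCorrelate(f(a),f(c)))
o=bot.get_obs(); print(np.abs(o["dq"]).max(),o["contact_force"])
bot.close_job()
E
```

```text
barrel top z [470.73701642 281.24170274  20.75367952] [np.float64(20.78938941925308)] 21.532318631723385
jar ((-0.04130485021600094, -0.08326514162722276), 0.9437041335635715)
tape ((0.04925589663624663, -0.0030870912683198526), 0.9949196213483811)
cup ((-0.04645447485763654, 0.028023853107708163), 0.99624060223132)
0.07145884223275985 [-0.66331665 -0.24646407  0.49102052]
the job is handed in; nothing more can be done
```

I reset the dwell selector and handed the job in at about 17.6 s. The system gives no verdict, so what follows rests on my own checks.

- **Bar:** I pulled it out of its clips and released it about 8 mm above the table left of the box, because the fingertips reach below the bar. It lies flat at about (471, 281); the barrel top measures about 21 mm up at both ends, against 22 expected.
- **End stop:** I pushed the lever anticlockwise until it stopped moving at about -0.13 rad. The force rose to about 16 N with no further movement.
- **Four clicks:** I turned the lever clockwise one click at a time. The top camera now puts it at 2.107 rad, against 2.094 for four clicks. The gripper hid the paddle during clicks 1 and 2, so those rest on the force dropping to near zero and the final angle.
- **Other objects:** the jar, tape roll and cup show shifts under 0.1 pixel. The arm is clear of everything, with a contact force below 1 N.

The arm blocked the last scene-camera view of the lever, so the final angle comes from the top camera alone.

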